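Assemble a consolidation cell on its base

ROBOT

A 6-joint arm with a two-finger parallel gripper is mounted at the origin on a cart in front of the work surface, level with it; the furniture and walls round the work are solid. World frame = base frame: x ahead of the robot, y to its left, z up, the work surface at z = 0. Lengths are in m, angles in rad, forces in N, time in s.
With the tool pointing down it reaches from about 0.35 to 0.775 m from the base axis. Payload 7.3 kg.
Tool frame: the origin (TCP) lies at the centre of the arm's flange, where the gripper is bolted on; the fingertips stand 178 mm ahead of it and the grasp point (between the pads) lies 159 mm ahead of it; z points along the fingers, y is the line along which they close (so a half turn about z gives the same grasp; the last joint's range is limited). The gripper opens to 92 mm and grips with 3 to 60 N. Pads are 19 mm wide; open, the fingers measure 130 mm over their backs; the gripper's body (75 mm by 190 mm) begins 47 mm behind the grasp point.
Start: joints at [1.057, 0.342, 1.524, -0, 1.275, -0.146], TCP at [0.189, 0.49, 0.405] pointing down, gripper open.
Joint ranges: [-2.53, 2.53], [-0.77, 2.02], [0.04, 2.7], [-1, 4.14], [0.28, 2.66], [-3.11, 3.11]. Speed limits (rad/s): [2.57, 2.57, 3.14, 3.14, 3.14, 3.14].

INTERFACE

Orientations are given as [roll, pitch, yaw] about the fixed x, y, z axes, in that order (R = Rz(yaw) Ry(pitch) Rx(roll)).
In Python, from cell import telemetry, vision, ticket gives the robot as it stands.
- The arm moves only by the shell command python3 -m crank 'ROWS' [FORCE]. ROWS is JSON, a list of rows, each a list of 5 numbers: the gripper command: -1 is shut, 1 is fully open, values between are in proportion, then the shift along the tool's x, y, z in mm, then the turn about the tool's z in rad. In form: [[fingers, dx, dy, dz, roll], ...]. A call has 1 to 12 rows; each row is the pose to reach, as a shift and turn from the pose commanded when the call began, along the tool's axes at that moment; what a row does not reach only later rows make up. A row lasts 1/12 s, in which the tool goes at most 41.7 mm and 7.16 degrees, less where a joint would pass 70% of its speed; a pose out of reach is approached as far as the arm can. A call with a gripper value outside its range is refused whole. The fingers move at their own pace and stop on an object; FORCE is the grip in N (left out, the last holds). Time passes only in rows, so rows that repeat a pose let the fingers close. It gives the time, the measured TCP pose, the force, the opening and the grip force at its end, in the units of the state.
- telemetry.observe(): the state, without advancing time (a new reading comes with each control period).
- vision.read_camera(name): name is "side" or "top" or "wrist"; returns (picture, depth): 480x640x3 uint8, red, green, blue; 480x640 float32, m along the optical axis (not along the pixel's ray), 0 where there is no reading.
- vision.get_calibration(name): a dict with "camera_matrix" (3x3 intrinsics, pixels), "rvec" (rotation vector, rad) and "tvec" (3), from world to camera coordinates, as OpenCV has them. Camera axes: x right, y down, z forward; pixel columns grow to the right and rows downward; lengths in m; the calibration is good to about 2 mm. A picture is of the moment at which its call begins: read the wrist's pose just before it. get_calibration takes no time and is no camera call; for the wrist camera it gives the pose at the moment of the call.
- ticket.hand_in(): hands the job in; it is judged then, once.
The state is a dict: "time": time; "qpos": joint angles; "qvel": joint speeds; "joint_efforts": joint torques, N m; "tool_pos": TCP position; "tool_rot": TCP orientation; "contact_force": force on the tool from outside, world axes, zero at the start; "torque": the same for the moment, N m; "opening": finger opening in m; "grip_force": force on a finger pad.
Only numpy, scipy, OpenCV 4.12 (cv2) and the standard library are available. Lean on these libraries where they do the work, as an engineer would, in place of code of your own. Each camera call takes 0.05 s, during which the arm holds its last target. There are 200 camera calls.

TASK

Build up the consolidation cell on its round base for the next test, from the bottom: first the large porous stone into the recess of the base, then the steel ring that holds the clay specimen down over that stone, then the small porous stone into the mouth of the ring, and last the loading cap over the small stone. Everything must be fully seated and level and left standing; never tip the specimen ring, and leave the empty spare ring where it lies.

Things in the scene. Friction and masses are not known exactly. Their poses are not given: they have to be found in the camera images.
- base_seat (a point): Centre of the recess floor of the cell base, 12 mm above the worktop; z up. The base: a fixed round aluminium plate, 92 mm diameter, 16 mm high, with a flat top and a central recess of 60 mm diameter, 4 mm deep, its edge chamfered (rim 16 mm, floor 12 mm above the worktop), dark drain grooves on its floor, a black seal round it and a brass hose barb on the side that reaches 56 mm from the centre.
- large_stone_center (a point): Centre (7 mm above its underside) of the large porous stone: a plain grey disc, 54 mm diameter, 14 mm thick, both edges chamfered 2 mm, 75 g; z is its axis, either face may be up. Starts flat on the worktop. Seated in the base recess it stands 10 mm proud of the rim, so fingertips that hold it 5 mm above its underside stay clear of the base.
- specimen_ring_center (a point): Centre (15 mm above the underside) of the specimen ring: steel, 66 mm outer diameter, 30 mm high, filled with brown clay; z is its axis, up. Starts upright on the worktop. Its chamfered skirt below (60 mm inner diameter, 5 mm deep) goes over the large stone, so that the ring's lower edge ends 5 mm above the base. Its chamfered mouth on top: 46 mm diameter, 5 mm deep to the clay. 220 g.
- small_stone_center (a point): Centre (7 mm above its underside) of the small porous stone: a plain grey disc, 40 mm diameter, 14 mm thick, both edges chamfered 2 mm, 45 g; z is its axis, either face may be up. Starts flat on the worktop. Seated on the specimen in the ring's mouth it stands 9 mm proud of the ring, so fingertips that hold it 6 mm above its underside stay clear of the ring.
- loading_cap_center (a point): Point on the axis of the aluminium loading cap, 17 mm above its underside; z is its axis, up. A flange of 60 mm diameter, 14 mm high, with six small holes, carries a round hub of 26 mm diameter, 14 to 34 mm up (grip here), a small ball on top (39.5 mm up). Under the flange a chamfered socket, 46 mm diameter, 5 mm deep, goes over the small stone. Starts upright on the worktop. 160 g.
- spare_ring_center (a point): Centre (15 mm above its underside) of the spare ring: the same steel ring, 66 mm outer diameter, 30 mm high, but empty, so that the worktop shows through it; loose, not used, to be left where it lies.

How it is judged:
By the outcome, as a careful person would: the job done as asked, in the order asked, and still so for the second after the job is handed in, with the robot touching nothing.
It also fails if it takes over 99 s, if anything falls off the work surface, if the arm or the gripper's body presses on something with over 40 N, if the wrist force passes 120 N, or if a joint passes its speed limit or range.

## Working session

There is one attempt and no reset: what is moved stays moved. The work goes in short steps, Python scripts to look and compute and a shell command to move; the robot and the scene stay as the last step left them, time stands still between calls to the robot, and variables do not carry over. Pictures are saved under pics/ and viewed, at most 14 in all, crops included, and the job is handed in when it is done.

```bash
ls; mkdir -p pics; python3 - <<'E'
from cell import telemetry, vision
import cv2,numpy as np
print(telemetry.observe())
for n in ("top","side"):
    p,d=vision.read_camera(n); c=vision.get_calibration(n)
    print(n,c); print((d>0).mean())
    cv2.imwrite(f"pics/{n}0.png",p[:,:,::-1]); np.save(f"pics/{n}0.npy",d)
E
```

```text
pics
{'time': 0.0, 'qpos': array([ 1.05697174e+00,  3.42751506e-01,  1.52503817e+00, -9.05682048e-06,
        1.27542496e+00, -1.45982238e-01]), 'qvel': array([ 0.0003651 ,  0.00113459,  0.00102801, -0.00016539,  0.00010617,
       -0.00141698]), 'joint_efforts': array([-1.88103637e-03, -4.31244206e+01, -2.44224072e+01,  7.14351330e-02,
        5.60650940e-02, -1.35426849e-04]), 'tool_pos': array([0.18869357, 0.48976784, 0.40402243]), 'tool_rot': array([-3.13998666e+00, -2.27373061e-04,  2.77375277e+00]), 'contact_force': array([-0.57260577,  0.30585609,  0.01685175]), 'torque': array([-0.07070381,  0.00248896,  0.01638902]), 'grip_force': 0.0, 'opening': 0.0917975255308098}
top {'camera_matrix': array([[542.72901074,   0.        , 317.042362  ],
       [  0.        , 542.72901074, 230.5243893 ],
       [  0.        ,   0.        ,   1.        ]]), 'rvec': array([ 2.1711536 , -2.13098094,  0.10479022]), 'tvec': array([0.10737416, 0.54275782, 0.89476982])}
0.9961328125
side {'camera_matrix': array([[607.50645533,   0.        , 318.74118973],
       [  0.        , 607.50645533, 241.25143149],
       [  0.        ,   0.        ,   1.        ]]), 'rvec': array([ 2.02641387, -1.53367719,  0.53148189]), 'tvec': array([-0.04144093,  0.46492781,  0.73098831])}
0.9951790364583334
```

View pics/top0.png

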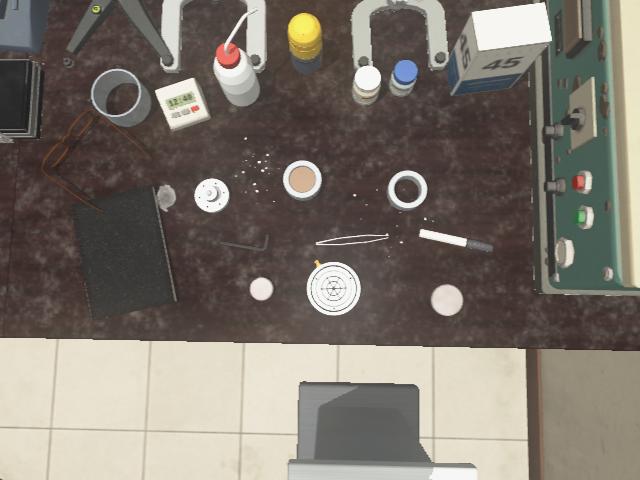

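View pics/side0.png

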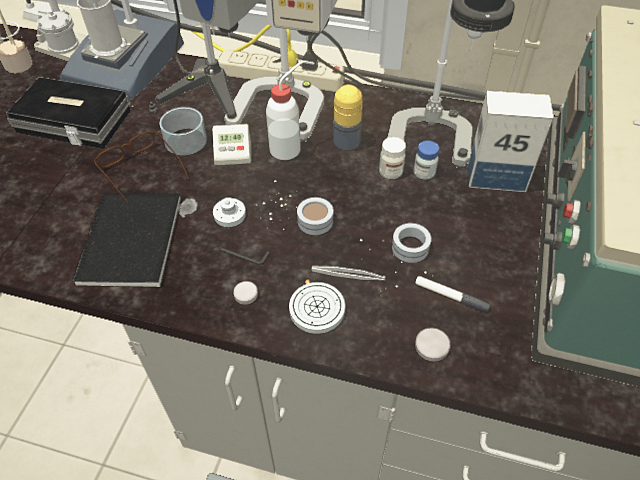

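The top view shows the small stone (262,289), base (334,289), large stone (447,300), specimen ring (302,180), empty spare ring (407,190) and cap (212,195). In the side view they are at (245,292), (317,307), (432,344), (315,215), (411,242) and (229,211). I'll measure them in both views.

```bash
cat > h.py <<'E'
import cv2,numpy as np
from cell import telemetry,vision
from scipy.spatial.transform import Rotation as Ro
def cam(c): 
    R=cv2.Rodrigues(c["rvec"])[0]; t=np.ravel(c["tvec"]); return c["camera_matrix"],R,t
def rays(c,px):
    K,R,t=cam(c); px=np.atleast_2d(np.asarray(px,float))
    d=(np.linalg.inv(K)@np.c_[px,np.ones(len(px))].T).T
    return -R.T@t, d@R     # origin, dirs (unit depth)
def onplane(c,px,z):
    o,d=rays(c,px); return o+d*((z-o[2])/d[:,2])[:,None]
def tri(c1,p1,c2,p2):
    o1,d1=rays(c1,p1); o2,d2=rays(c2,p2); d1,d2=d1[0],d2[0]
    s=np.linalg.lstsq(np.c_[d1,-d2],o2-o1,rcond=None)[0]
    a,b=o1+s[0]*d1,o2+s[1]*d2; return (a+b)/2,np.linalg.norm(a-b)
def cloud(c,d):
    v,u=np.mgrid[:480,:640]; o,r=rays(c,np.c_[u.ravel(),v.ravel()])
    return (o+r*d.ravel()[:,None]).reshape(480,640,3)
def blob(img,seed,thr=110,r=45):
    """outline (hull) of the bright component nearest the seed"""
    g=(img.max(2)>thr).astype(np.uint8); m=np.zeros_like(g); cv2.circle(m,seed,r,1,-1)
    n,l,s,ce=cv2.connectedComponentsWithStats(g*m)
    k=max(range(1,n),key=lambda i:s[i,4]); 
    cs=cv2.findContours((l==k).astype(np.uint8),cv2.RETR_EXTERNAL,cv2.CHAIN_APPROX_NONE)[0]
    return cv2.convexHull(max(cs,key=len))[:,0]
def fitc(p):
    A=np.c_[2*p[:,:2],np.ones(len(p))]; x=np.linalg.lstsq(A,(p[:,:2]**2).sum(1),rcond=None)[0]
    return x[:2],np.sqrt(x[2]+x[0]**2+x[1]**2)
def tool(dxyz):
    """world shift -> tool-axes shift in mm"""
    s=telemetry.observe(); return Ro.from_euler("xyz",s["tool_rot"]).inv().apply(dxyz)*1000
E
python3 - <<'E'
from h import *
S=dict(large=((447,300),(432,344),.014,.027),small=((262,289),(245,292),.014,.02),base=((334,289),(317,307),.016,.046),
 ring=((302,180),(315,215),.03,.033),spare=((407,190),(411,242),.03,.033),cap=((212,195),(229,211),.014,.03))
I={n:(cv2.imread(f"pics/{n}0.png"),np.load(f"pics/{n}0.npy"),vision.get_calibration(n)) for n in("top","side")}
for k,(a,b,h,r) in S.items():
    out=[]
    for n,s in(("top",a),("side",b)):
        im,d,c=I[n]; P=cloud(c,d); q=onplane(c,[s],h)[0]
        near=np.hypot(P[...,0]-q[0],P[...,1]-q[1])<r*1.25
        z=P[...,2][near]; top=near&(abs(P[...,2]-h)<.003)
        pts=P[top].astype(np.float32)[:,:2]; mc,mr=cv2.minEnclosingCircle(pts)
        v,u=np.nonzero(top); e=cv2.fitEllipse(cv2.convexHull(np.c_[u,v].astype(np.float32)))
        hp=onplane(c,cv2.convexHull(np.c_[u,v].astype(np.float32))[:,0],h); f=fitc(hp)
        out.append((c,e[0])); print(k,n,"zq",np.round(np.percentile(z,[5,50,75,90,97])*1e3,1),"mec",np.round(mc,4),round(mr,4),"fit",np.round(f[0],4),round(f[1],4))
    t,g=tri(*out[0],*out[1]); print("   tri",np.round(t,4),"gap",round(g,4))
for n in I: print(n,rays(I[n][2],[[0,0]])[0])
c=vision.get_calibration("wrist");print(c, telemetry.observe()["tool_pos"])
E
```

```text
Traceback (most recent call last):
cv2.error: OpenCV(4.12.0) /io/opencv/modules/imgproc/src/shapedescr.cpp:201: error: (-215:Assertion failed) count >= 0 && (depth == CV_32F || depth == CV_32S) in function 'minEnclosingCircle'
```

```bash
python3 - <<'E'
from h import *
S=dict(large=((447,300),(432,344),.014,.027),small=((262,289),(245,292),.014,.02),base=((334,289),(317,307),.016,.046),
 ring=((302,180),(315,215),.03,.033),spare=((407,190),(411,242),.03,.033),cap=((212,195),(229,211),.014,.03))
I={n:(cv2.imread(f"pics/{n}0.png"),np.load(f"pics/{n}0.npy"),vision.get_calibration(n)) for n in("top","side")}
for k,(a,b,h,r) in S.items():
    out=[]
    for n,s in(("top",a),("side",b)):
        im,d,c=I[n]; P=cloud(c,d); q=onplane(c,[s],h)[0]
        near=np.hypot(P[...,0]-q[0],P[...,1]-q[1])<r*1.25
        z=P[...,2][near]
        hl=blob(im,s); e=cv2.fitEllipse(hl); f=fitc(onplane(c,hl,h)); out.append((c,e[0]))
        print(k,n,np.round(q,4),"zq",np.round(np.percentile(z,[5,50,75,90,97])*1e3,1),"fit",np.round(f[0],4),round(f[1],4), "ell",np.round(e[0],1),np.round(e[1],1))
    t,g=tri(*out[0],*out[1]); print("   tri",np.round(t,4),"gap",round(g,4))
for n in I: print(n,rays(I[n][2],[[0,0]])[0])
E
```

```text
large top [ 0.4271 -0.1068  0.014 ] zq [-2.4 11.8 13.6 14.9 16.2] fit [ 0.4276 -0.1061] 0.0273 ell [446.6 299.7] [31.5 32.8]
large side [ 0.423  -0.1076  0.014 ] zq [-2.1 12.  13.7 14.9 16.1] fit [ 0.4237 -0.1076] 0.0284 ell [432.2 343.8] [32.9 35.3]
   tri [ 0.4276 -0.1078  0.007 ] gap 0.0004
small top [0.4396 0.2109 0.014 ] zq [-2.3 12.2 13.9 14.9 16.1] fit [0.4405 0.2128] 0.0205 ell [260.9 288.5] [23.3 24.2]
small side [0.4366 0.2106 0.014 ] zq [-2.  11.8 13.7 14.8 15.9] fit [0.4369 0.2107] 0.0219 ell [245.  292.1] [22.9 24.6]
   tri [0.4407 0.2133 0.0069] gap 0.0008
base top [0.442  0.0867 0.016 ] zq [ -2.1  13.9 954.3 954.3 954.3] fit [0.4459 0.0899] 0.0481 ell [332.2 286.7] [53.4 59.6]
base side [0.4393 0.0854 0.016 ] zq [-1.9 11.9 15.  16.7 18. ] fit [0.4414 0.0869] 0.0493 ell [316.3 306.4] [53.7 56.4]
   tri [0.4463 0.0893 0.0057] gap 0.0011
ring top [0.6288 0.1454 0.03  ] zq [-2.5 24.6 28.2 30.2 31.5] fit [0.6301 0.1458] 0.0343 ell [301.8 179.4] [38.8 39.5]
ring side [0.6202 0.1411 0.03  ] zq [-2.1 22.9 27.2 29.9 31.3] fit [0.6199 0.1431] 0.0421 ell [314.4 215.2] [38.1 39.6]
   tri [0.6336 0.1465 0.0132] gap 0.0002
spare top [ 0.6141 -0.0362  0.03  ] zq [-3.   1.8 27.9 29.9 31.4] fit [ 0.6146 -0.0355] 0.0348 ell [406.5 189.8] [38.6 41.9]
spare side [ 0.6045 -0.0387  0.03  ] zq [-2.5  8.8 27.1 29.8 31.3] fit [ 0.6048 -0.0383] 0.0409 ell [410.6 242.3] [39.9 41.7]
   tri [ 0.6177 -0.0376  0.013 ] gap 0.0003
cap top [0.6028 0.3046 0.014 ] zq [-2.1 12.6 14.7 32.2 34.8] fit [0.6028 0.3056] 0.031 ell [211.4 195.1] [34.5 35.2]
cap side [0.6004 0.3032 0.014 ] zq [-2.  12.9 15.7 32.8 35.4] fit [0.5991 0.3034] 0.0341 ell [228.8 211.8] [29.5 33.3]
   tri [0.6041 0.3066 0.0069] gap 0.0012
top [0.43191725 0.09762638 0.95427714]
side [-0.08093387 -0.07519282  0.86024117]
```

Depth and triangulation (side walls included, so about half height) agree with the given heights to about 2 mm. Now for the wrist camera's offset and the first move.

```bash
python3 - <<'E'
from h import *
s=telemetry.observe(); c=vision.get_calibration("wrist"); K,R,t=cam(c)
T=Ro.from_euler("xyz",s["tool_rot"])
print("cam in tool mm",T.inv().apply(-R.T@t-s["tool_pos"])*1e3,"axis in tool",T.inv().apply(R[2]),"xaxis",T.inv().apply(R[0]),K[0])
print("to above large", tool(np.array([.4265,-.1068,.33])-s["tool_pos"]))
print("base from large", tool(np.array([.4425,.0870,0])-[.4265,-.1068,0]))
E
```

```text
cam in tool mm [71.59396259  0.3952982  21.12397315] axis in tool [-2.66481457e-01  2.91046748e-04  9.63840002e-01] xaxis [ 5.35607230e-04  9.99999845e-01 -1.53881669e-04] [375.42724508   0.         318.98192299]
to above large [-436.42278019 -471.085788     74.6939299 ]
base from large [ 54.75425888 186.59141276  -0.23626448]
```

```bash
R='[1,-436,-471,0,0]'; python3 -m crank '[[1,-436,-471,0,0],[1,-436,-471,0,0],[1,-436,-471,0,0],[1,-436,-471,0,0],[1,-436,-471,0,0],[1,-436,-471,0,0],[1,-436,-471,0,0],[1,-436,-471,0,0],[1,-436,-471,0,0],[1,-436,-471,0,0],[1,-436,-471,0,0],[1,-436,-471,0,0]]' 30
python3 - <<'E'
from h import *
s=telemetry.observe();print(s["tool_pos"],s["tool_rot"],s["qpos"],"go",tool(np.array([.4265,-.1068,.33])-s["tool_pos"]))
E
```

```text
time: 1.1
tool_pos: [0.3738, 0.0233, 0.4047]
tool_rot: [3.141, 0.0, 2.774]
contact_force: [1.7, 1.4, -0.1]
opening: 0.0914
grip_force: 0.0
[0.37375364 0.02331499 0.40473238] [3.14131314e+00 1.50876915e-04 2.77361952e+00] [-1.43249980e-01  6.11633136e-02  1.88771252e+00  2.57035740e-04
  1.19250747e+00 -1.34616810e+00] go [ -96.00977198 -102.45158892   74.71823463]
```

```bash
python3 -m crank '[[1,-96,-102,75,0],[1,-96,-102,75,0],[1,-96,-102,75,0],[1,-96,-102,75,0],[1,-96,-102,75,0],[1,-96,-102,75,0]]'
cat >> h.py <<'E'
def wristfind(h,near=None,thr=110,save=None,grey=False):
    """bright discs in the wrist view: circle fits on the plane z=h"""
    c=vision.get_calibration("wrist"); im,d=vision.read_camera("wrist"); bgr=np.ascontiguousarray(im[:,:,::-1])
    if save: cv2.imwrite(save,bgr); np.save(save[:-3]+"npy",d)
    P=cloud(c,d); return c,bgr,d,P
def discs(c,P,h,tol=.0035,amin=300):
    """pieces of level surface near height h: circle fitted to hull"""
    m=((abs(P[...,2]-h)<tol)*255).astype(np.uint8); m=cv2.medianBlur(m,7); out=[]
    for k in cv2.findContours(m,cv2.RETR_EXTERNAL,cv2.CHAIN_APPROX_NONE)[0]:
        if cv2.contourArea(k)<amin: continue
        q=onplane(c,cv2.convexHull(k)[:,0],h); f=fitc(q); e=np.std(np.hypot(*(q[:,:2]-f[0]).T)); u=k[:,0].mean(0)
        out.append((np.round(f[0],4),round(f[1],4),round(e,4),u.round()))
    return out
E
python3 - <<'E'
from h import *
s=telemetry.observe();print(s["tool_pos"])
c,im,d,P=wristfind(.014,save="pics/w1.png")
print(*discs(c,P,.0135),sep="\n")
E
```

```text
time: 1.6
tool_pos: [0.4266, -0.1055, 0.3284]
tool_rot: [3.141, -0.003, 2.771]
contact_force: [-0.3, 0.4, 0.5]
opening: 0.0917
grip_force: 0.0
[ 0.4266298  -0.10548615  0.32837525]
(array([ 0.4283, -0.1081]), np.float64(0.0266), np.float64(0.0001), array([316., 232.]))
(array([0.4447, 0.0867]), np.float64(0.0467), np.float64(0.0007), array([561., 162.]))
```

View pics/w1.png

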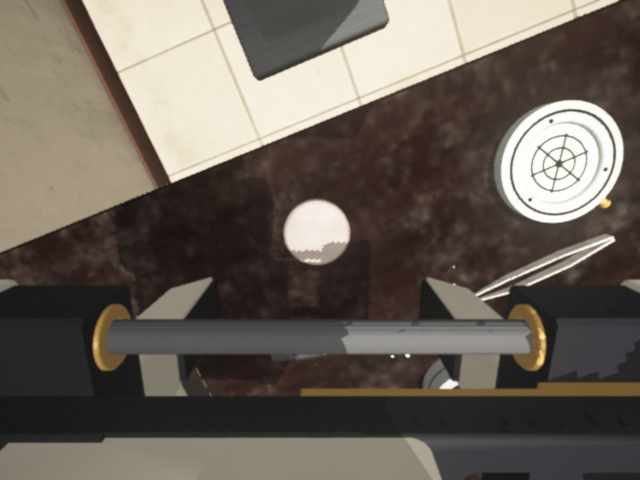

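The wrist view shows the large stone at (316,232), midway between the fingers, and the base at (560,162). Both wrist fits match the top-view positions and the given radii. Descending to the stone.

```bash
python3 -m crank '[[1,-2,-1,60,0],[1,-2,-1,110,0],[1,-2,-1,130,0],[1,-2,-1,138,0],[1,-2,-1,138,0],[1,-2,-1,138,0]]'
python3 - <<'E'
from h import *
s=telemetry.observe();print("go",tool(np.array([.4282,-.1077,.183])-s["tool_pos"]))
c,im,d,P=wristfind(.014)
print(*discs(c,P,.0135),sep="\n")
E
```

```text
time: 2.15
tool_pos: [0.4283, -0.105, 0.1922]
tool_rot: [3.141, -0.001, 2.775]
contact_force: [0.3, -0.1, 0.3]
opening: 0.092
grip_force: 0.0
go [-0.89516066 -2.51385707  9.18844145]
(array([ 0.4276, -0.1078]), np.float64(0.0263), np.float64(0.0002), array([312., 289.]))
```

```bash
python3 -m crank '[[1,-1,-2.5,9,0],[1,-1,-2.5,9,0],[1,-1,-2.5,9,0],[-1,-1,-2.5,9,0],[-1,-1,-2.5,9,0],[-1,-1,-2.5,9,0],[-1,-1,-2.5,9,0],[-1,-1,-2.5,9,0],[-1,-1,-2.5,9,0],[-1,-1,-2.5,9,0],[-1,-1,-2.5,9,0],[-1,-1,-2.5,9,0]]' 20
```

```text
time: 3.2
tool_pos: [0.4282, -0.1086, 0.1827]
tool_rot: [3.141, 0.0, 2.774]
contact_force: [-0.7, -0.3, 0.7]
opening: 0.0531
grip_force: 20.0
```

```bash
python3 -m crank '[[-1,0,0,-30,0],[-1,0,0,-70,0],[-1,0,40,-70,0],[-1,0,80,-70,0],[-1,0,120,-70,0],[-1,0,155,-70,0],[-1,0,188,-70,0],[-1,0,188,-70,0],[-1,0,188,-70,0],[-1,0,188,-70,0]]'
python3 - <<'E'
from h import *
s=telemetry.observe()
c,im,d,P=wristfind(.014,save="pics/w2.png")
print(*discs(c,P,.0155,tol=.002),sep="\n")
E
```

```text
time: 4.03
tool_pos: [0.4954, 0.0667, 0.2524]
tool_rot: [-3.141, -0.001, 2.775]
contact_force: [0.1, -0.2, -0.9]
opening: 0.053
grip_force: 20.0
(array([0.4449, 0.0869]), np.float64(0.0456), np.float64(0.0001), array([320., 164.]))
```

View pics/w2.png

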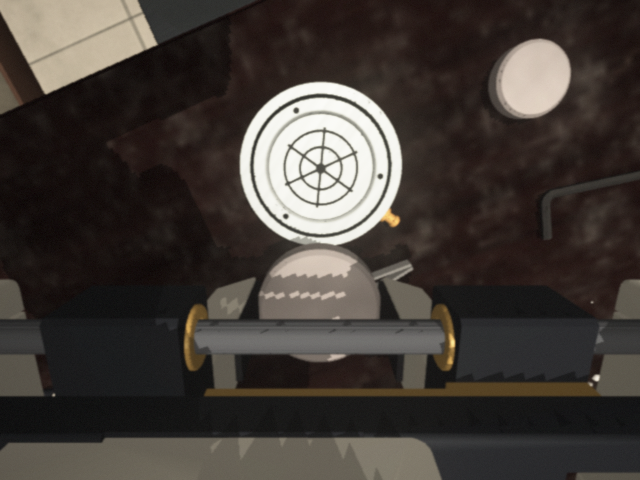

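The base fits a circle at (0.4449, 0.0869) with r = 45.6 mm. Its centre is at pixel (320,166), the small stone is at (531,78) and the held stone is level. Moving over the base and lowering.

```bash
python3 -m crank '[[-1,27,0.5,0,0],[-1,54,0.5,0,0],[-1,54,0.5,20,0],[-1,54,0.5,40,0],[-1,54,0.5,40,0],[-1,54,0.5,40,0],[-1,54,0.5,40,0]]'
python3 - <<'E'
from h import *
s=telemetry.observe();print(s["tool_pos"],"go",tool(np.array([.4446,.0866,.1952])-s["tool_pos"]))
E
```

```text
time: 4.67
tool_pos: [0.446, 0.0859, 0.2134]
tool_rot: [3.141, 0.001, 2.772]
contact_force: [-0.4, -0.3, 0.1]
opening: 0.0532
grip_force: 20.0
[0.44600623 0.08589447 0.21338321] go [ 1.5762438   0.1458188  18.18237063]
```

```bash
python3 -m crank '[[-1,1,0,8,0],[-1,1,0,14,0],[-1,1,0,17,0],[-1,1,0,18.5,0],[-1,1,0,18.5,0],[-1,1,0,18.5,0]]'
```

```text
time: 5.17
tool_pos: [0.4445, 0.087, 0.1946]
tool_rot: [-3.141, -0.0, 2.774]
contact_force: [-2.2, -1.8, 7.0]
opening: 0.0527
grip_force: 20.0
```

Contact came at the seated height. Releasing and lifting.

```bash
python3 -m crank '[[0.5,1,0,0,0],[0.5,0,0,-1,0],[0.5,0,0,-1,0],[0.5,0,0,-1,0],[0.5,0,0,-30,0],[0.5,-20,0,-60,0],[0.5,-54,0,-60,0],[0.5,-54,0,-60,0],[0.5,-54,0,-60,0],[0.5,-54,0,-60,0]]'
python3 - <<'E'
from h import *
s=telemetry.observe()
c,im,d,P=wristfind(.014,save="pics/w3.png")
print("rim",*discs(c,P,.0155,tol=.002),"stone",*discs(c,P,.026,tol=.003),sep="\n")
g=discs(c,P,.026,tol=.003)[0][3].astype(int); w=P[g[1]-12:g[1]+12,g[0]-12:g[0]+12].reshape(-1,3)
A=np.c_[w[:,:2]-w[:,:2].mean(0),np.ones(len(w))];print("plane",np.linalg.lstsq(A,w[:,2],rcond=None)[0])
print(s["tool_pos"],"to above ring",tool(np.array([.630,.1455,.29])-s["tool_pos"]))
E
```

```text
time: 6.0
tool_pos: [0.4945, 0.0676, 0.2535]
tool_rot: [-3.141, -0.002, 2.773]
contact_force: [-0.4, -1.0, -0.7]
opening: 0.069
grip_force: 0.0
rim
(array([0.4449, 0.0869]), np.float64(0.0456), np.float64(0.0001), array([319., 166.]))
stone
(array([0.4449, 0.0869]), np.float64(0.0262), np.float64(0.0001), array([319., 171.]))
plane [-0.41013939  0.16276267  0.02524828]
[0.49445259 0.06760572 0.25348633] to above ring [-98.39423351 121.39068668 -36.83398733]
```

View pics/w3.png

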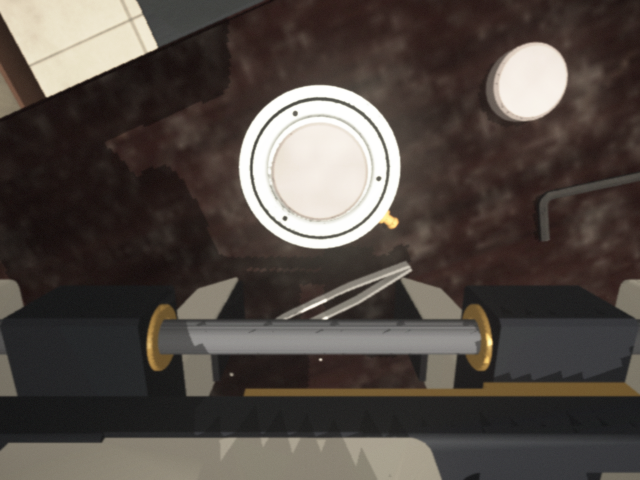

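The large stone sits concentric in the recess: stone fit (0.4449, 0.0869) matches the rim fit, pixel (320,171). Next is the specimen ring.

```bash
python3 -m crank '[[1,-35,20,-37,0],[1,-60,45,-37,0],[1,-85,72,-37,0],[1,-110,100,-37,0],[1,-138,121,-37,0],[1,-138,121,-37,0],[1,-138,121,-37,0],[1,-138,121,-37,0],[1,-138,121,-37,0]]'
python3 - <<'E'
from h import *
s=telemetry.observe()
c,im,d,P=wristfind(.014,save="pics/w4.png")
print("ring",*discs(c,P,.029,tol=.003),sep="\n")
E
```

```text
time: 6.8
tool_pos: [0.6661, 0.1307, 0.2909]
tool_rot: [-3.141, -0.002, 2.774]
contact_force: [-0.3, -0.2, 0.3]
opening: 0.0915
grip_force: 0.0
ring
(array([ 0.6175, -0.0371]), np.float64(0.0332), np.float64(0.0006), array([ 61., 253.]))
(array([0.6329, 0.1445]), np.float64(0.0329), np.float64(0.0001), array([320., 193.]))
```

View pics/w4.png

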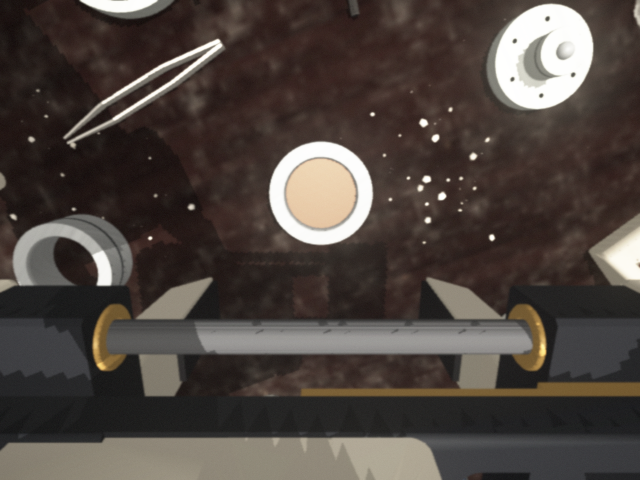

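The specimen ring with brown clay is at pixel (320,193), r = 32.9 mm as expected. The spare ring is at (72,262) and the cap at (540,57). Descending and gripping.

```bash
python3 -m crank '[[1,36,1,0,0],[1,36,1,40,0],[1,36,1,75,0],[1,36,1,95,0],[1,36,1,95,0],[1,36,1,95,0]]'
python3 - <<'E'
from h import *
s=telemetry.observe();print("go",tool(np.array([.6329,.1445,.187])-s["tool_pos"]))
c,im,d,P=wristfind(.014);print("ring",*discs(c,P,.029,tol=.003),sep="\n")
E
```

```text
time: 7.35
tool_pos: [0.6335, 0.1445, 0.1963]
tool_rot: [-3.141, -0.002, 2.773]
contact_force: [0.1, 0.0, 0.7]
opening: 0.0915
grip_force: 0.0
go [ 0.56017939 -0.19243167  9.27216083]
ring
(array([0.6346, 0.1439]), np.float64(0.0312), np.float64(0.0004), array([318., 363.]))
(array([0.632, 0.145]), np.float64(0.0325), np.float64(0.0003), array([318., 275.]))
```

```bash
python3 -m crank '[[1,0.5,0,9,0],[1,0.5,0,9,0],[-1,0.5,0,9,0],[-1,0.5,0,9,0],[-1,0.5,0,9,0],[-1,0.5,0,9,0],[-1,0.5,0,9,0],[-1,0.5,0,9,0],[-1,0.5,0,9,0],[-1,0.5,0,9,0]]' 40
```

```text
time: 8.23
tool_pos: [0.6337, 0.1449, 0.1875]
tool_rot: [3.141, 0.0, 2.774]
contact_force: [-1.4, -0.8, 3.3]
opening: 0.0653
grip_force: 40.0
```

```bash
python3 -m crank '[[-1,0,0,-12,0],[-1,0,0,-30,0],[-1,0,0,-50,0],[-1,15,-2,-55,0],[-1,40,-5,-55,0],[-1,65,-9,-55,0],[-1,85,-12,-55,0],[-1,100,-14,-55,0],[-1,100,-14,-55,0],[-1,100,-14,-55,0],[-1,100,-14,-55,0]]'
python3 - <<'E'
from h import *
s=telemetry.observe()
c,im,d,P=wristfind(.014,save="pics/w5.png")
print("rim",*discs(c,P,.0155,tol=.002),"stone",*discs(c,P,.0255,tol=.003),"ring",*discs(c,P,.030+s["tool_pos"][2]-.1875,tol=.004),sep="\n")
E
```

```text
time: 9.15
tool_pos: [0.5362, 0.1678, 0.2428]
tool_rot: [3.141, 0.002, 2.774]
contact_force: [-0.1, -0.1, -1.6]
opening: 0.0652
grip_force: 40.0
rim
(array([0.4452, 0.0876]), np.float64(0.0457), np.float64(0.0001), array([118., 160.]))
stone
(array([0.4455, 0.0884]), np.float64(0.0265), np.float64(0.0001), array([110., 165.]))
ring
(array([0.5369, 0.1678]), np.float64(0.0313), np.float64(0.0004), array([318., 369.]))
(array([0.5531, 0.1617]), np.float64(0.0525), np.float64(0.0052), array([319., 283.]))
```

View pics/w5.png

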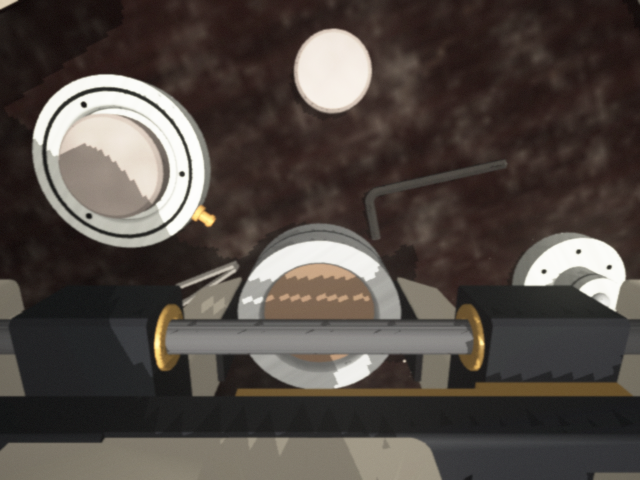

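The ring is held level at pixel (318,290) and the base and stone are at (118,160). My lateral figure was off by a sign: from here the stone is +55 in x and −108 in y.

```bash
python3 -m crank '[[-1,15,-30,0,0],[-1,30,-58,0,0],[-1,45,-85,0,0],[-1,55,-108,0,0],[-1,55,-108,0,0],[-1,55,-108,0,0],[-1,55,-108,0,0]]'
python3 - <<'E'
from h import *
s=telemetry.observe();print("go",tool(np.array([.4459,.0867,.1875+.021])-s["tool_pos"]))
c=vision.get_calibration("top");im,d=vision.read_camera("top")
cv2.imwrite("pics/t6.png",cv2.resize(im[200:350,240:440,::-1],None,fx=4,fy=4))
E
```

```text
time: 9.78
tool_pos: [0.4465, 0.0867, 0.2426]
tool_rot: [3.141, 0.002, 2.773]
contact_force: [0.9, -0.6, -1.1]
opening: 0.0652
grip_force: 40.0
go [ 0.60414015 -0.2568397  34.0910962 ]
```

```bash
python3 -m crank '[[-1,0.5,0,12,0],[-1,0.5,0,22,0],[-1,0.5,0,27,0],[-1,0.5,0,30,0],[-1,0.5,0,32,0],[-1,0.5,0,33.5,0],[-1,0.5,0,33.5,0]]'
```

```text
time: 10.42
tool_pos: [0.4449, 0.0872, 0.2088]
tool_rot: [3.141, 0.0, 2.774]
contact_force: [-0.5, -0.3, -2.2]
opening: 0.0656
grip_force: 40.0
```

```bash
python3 -m crank '[[-1,0,0,0.5,0],[-1,0,0,1,0],[-1,0,0,1,0],[-1,0,0,1,0]]'
```

```text
time: 10.75
tool_pos: [0.4448, 0.0871, 0.2085]
tool_rot: [3.141, 0.001, 2.774]
contact_force: [-2.0, 0.7, 6.2]
opening: 0.0661
grip_force: 40.0
```

Firm contact came at exactly the expected seated height (0.2085). Releasing, lifting, and moving on to the small stone with a look on the way.

```bash
python3 -m crank '[[1,0,0,-0.5,0],[1,0,0,-0.5,0],[1,0,0,-0.5,0],[1,0,0,-0.5,0],[1,0,0,-15,0],[1,0,0,-45,0],[1,-25,0,-60,0],[1,-54,0,-60,0],[1,-54,0,-60,0],[1,-54,0,-60,0],[1,-54,0,-60,0]]'
python3 - <<'E'
from h import *
s=telemetry.observe()
c,im,d,P=wristfind(.014,save="pics/w7.png")
print("rim",*discs(c,P,.0155,tol=.002),"ring",*discs(c,P,.0505,tol=.003),"clay",*discs(c,P,.0455,tol=.002),"small",*discs(c,P,.0135,tol=.002),sep="\n")
hs=cv2.inRange(cv2.cvtColor(im,cv2.COLOR_BGR2HSV),(5,50,60),(25,200,255))
k=max(cv2.findContours(hs[:270],cv2.RETR_EXTERNAL,cv2.CHAIN_APPROX_NONE)[0],key=cv2.contourArea)
print("clay col",fitc(onplane(c,cv2.convexHull(k)[:,0],.046)))
print("to small",tool(np.array([.4402,.2117,s["tool_pos"][2]])-s["tool_pos"]))
E
```

```text
time: 11.67
tool_pos: [0.4943, 0.0677, 0.267]
tool_rot: [-3.141, -0.002, 2.774]
contact_force: [-0.2, -0.3, -0.6]
opening: 0.092
grip_force: 0.0
rim
(array([0.4449, 0.0869]), np.float64(0.0456), np.float64(0.0001), array([319., 165.]))
ring
(array([0.4445, 0.0875]), np.float64(0.0328), np.float64(0.0), array([320., 171.]))
clay
(array([0.4448, 0.0874]), np.float64(0.0233), np.float64(0.0001), array([320., 172.]))
small
(array([0.4452, 0.0868]), np.float64(0.0457), np.float64(0.0002), array([320., 166.]))
(array([0.4418, 0.2109]), np.float64(0.0192), np.float64(0.0001), array([518.,  85.]))
clay col (array([0.44707015, 0.09418242]), np.float64(0.06650033955316222))
to small [102.23761135 114.95987956   0.16956716]
```

View pics/w7.png

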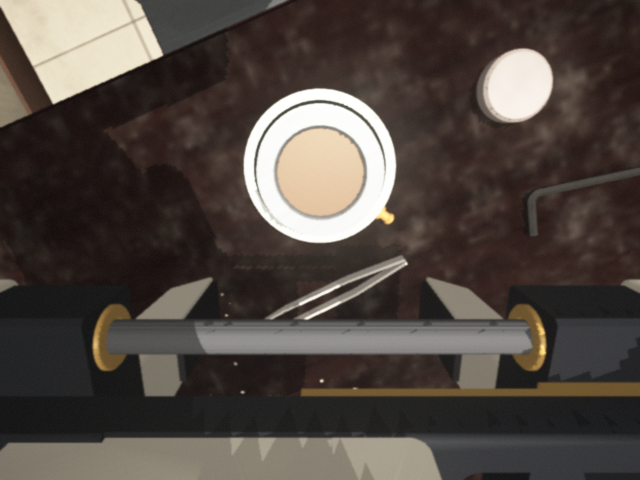

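The ring stands concentric on the base: mouth centre (0.4447, 0.0875), pixel (320,172), with its top at the 51 mm plane. The small stone is at (515,86); going there.

```bash
python3 -m crank '[[0.4,15,30,0,0],[0.4,30,60,0,0],[0.4,45,90,0,0],[0.4,52,115,0,0],[0.4,52,115,0,0],[0.4,52,115,0,0],[0.4,52,115,0,0]]'
python3 - <<'E'
from h import *
s=telemetry.observe()
c,im,d,P=wristfind(.014)
r=discs(c,P,.0135,tol=.003);print(*r,sep="\n")
q=min(r,key=lambda a:abs(a[1]-.0195))[0];print("go",tool(np.array([*q,.184])-s["tool_pos"]),s["opening"])
E
```

```text
time: 12.3
tool_pos: [0.4872, 0.1934, 0.2673]
tool_rot: [-3.141, -0.001, 2.775]
contact_force: [0.1, -0.1, 0.4]
opening: 0.0643
grip_force: 0.0
(array([0.4449, 0.0878]), np.float64(0.046), np.float64(0.0003), array([160., 224.]))
(array([0.4418, 0.212 ]), np.float64(0.0195), np.float64(0.0001), array([320., 174.]))
(array([0.4709, 0.3949]), np.float64(0.0596), np.float64(0.0111), array([615.,  99.]))
go [48.95703011  1.11335141 83.36989768] 0.06434969864366538
```

```bash
python3 -m crank '[[0.4,25,1,0,0],[0.4,49,1,20,0],[0.4,49,1,55,0],[0.4,49,1,75,0],[0.4,49,1,75,0],[0.4,49,1,75,0]]'
python3 - <<'E'
from h import *
s=telemetry.observe();print("go",tool(np.array([.4418,.2118,.1838])-s["tool_pos"]))
c,im,d,P=wristfind(.014);print(*discs(c,P,.0135,tol=.003),sep="\n")
E
```

```text
time: 12.85
tool_pos: [0.4425, 0.2112, 0.1924]
tool_rot: [-3.14, -0.002, 2.772]
contact_force: [1.0, 0.6, -0.5]
opening: 0.0645
grip_force: 0.0
go [0.85246463 0.28131098 8.58039829]
(array([0.4408, 0.2124]), np.float64(0.0194), np.float64(0.0002), array([320., 292.]))
```

```bash
python3 -m crank '[[0.4,0.5,0,8,0],[0.4,0.5,0,8,0],[-1,0.5,0,8,0],[-1,0.5,0,8,0],[-1,0.5,0,8,0],[-1,0.5,0,8,0],[-1,0.5,0,8,0],[-1,0.5,0,8,0]]' 20
python3 - <<'E'
from h import *
s=telemetry.observe();print("go",tool(np.array([.4447,.0875,.184+.046])-s["tool_pos"]))
E
```

```text
time: 13.57
tool_pos: [0.4422, 0.2124, 0.185]
tool_rot: [3.141, 0.0, 2.774]
contact_force: [0.7, 0.9, 2.8]
opening: 0.0392
grip_force: 20.0
go [ -47.30057602 -115.6402713   -45.03051208]
```

```bash
python3 -m crank '[[-1,0,0,-20,0],[-1,0,0,-50,0],[-1,0,0,-75,0],[-1,-15,-30,-75,0],[-1,-30,-62,-75,0],[-1,-42,-95,-75,0],[-1,-48,-115.5,-75,0],[-1,-48,-115.5,-75,0],[-1,-48,-115.5,-75,0],[-1,-48,-115.5,-75,0]]'
python3 - <<'E'
from h import *
s=telemetry.observe();print("go",tool(np.array([.4454,.0872,.231])-s["tool_pos"]))
c,im,d,P=wristfind(.014,save="pics/w8.png")
E
```

```text
time: 14.4
tool_pos: [0.4454, 0.0876, 0.2597]
tool_rot: [3.141, -0.0, 2.773]
contact_force: [-0.4, 0.7, -0.4]
opening: 0.0385
grip_force: 20.0
go [-0.19005651 -0.39270767 28.72526856]
```

View pics/w8.png

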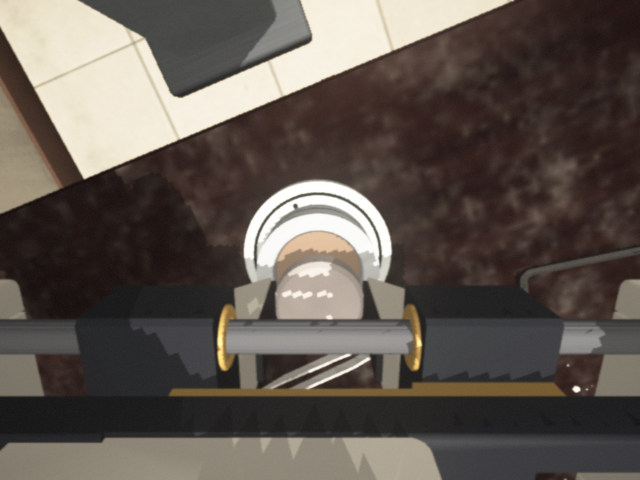

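The small stone (319,292) is held level above the ring's mouth (clay at 318,255). Lowering.

```bash
python3 -m crank '[[-1,0,-0.4,10,0],[-1,0,-0.4,18,0],[-1,0,-0.4,23,0],[-1,0,-0.4,26,0],[-1,0,-0.4,28,0],[-1,0,-0.4,28,0],[-1,0,-0.4,28,0]]'
```

```text
time: 15.03
tool_pos: [0.4452, 0.0871, 0.2318]
tool_rot: [3.142, 0.0, 2.774]
contact_force: [-0.3, -0.1, -1.1]
opening: 0.0387
grip_force: 20.0
```

```bash
python3 -m crank '[[-1,0,0,0.7,0],[-1,0,0,1.2,0],[-1,0,0,1.2,0],[-1,0,0,1.2,0]]'
```

```text
time: 15.37
tool_pos: [0.4453, 0.0869, 0.231]
tool_rot: [3.141, 0.001, 2.774]
contact_force: [0.1, 0.2, 4.6]
opening: 0.0386
grip_force: 20.0
```

Seated at the expected height with a 4.6 N reaction. Releasing and checking.

```bash
python3 -m crank '[[0.2,0,0,0,0],[0.2,0,0,-0.5,0],[0.2,0,0,-0.5,0],[0.2,0,0,-20,0],[0.2,0,0,-50,0],[0.2,-25,0,-55,0],[0.2,-54,0,-55,0],[0.2,-54,0,-55,0],[0.2,-54,0,-55,0],[0.2,-54,0,-55,0]]'
python3 - <<'E'
from h import *
s=telemetry.observe()
c,im,d,P=wristfind(.014,save="pics/w9.png")
print("ring",*discs(c,P,.0505,tol=.003),"small",*discs(c,P,.0595,tol=.003),sep="\n")
for h,r in((.0505,.0328),(.0595,.0195)):
  pass
q=np.array([.4447,.0875]); D=np.hypot(P[...,0]-q[0],P[...,1]-q[1])
for sgn,ax in((1,0),(-1,0),(1,1),(-1,1)):
  m=(D<.016)&(sgn*(P[...,ax]-q[ax])>.004); print("side",sgn,ax,np.median(P[...,2][m]).round(4))
print("to cap",tool(np.array([.604,.306,.32])-s["tool_pos"]))
E
```

```text
time: 16.2
tool_pos: [0.4948, 0.0676, 0.2848]
tool_rot: [-3.141, -0.002, 2.773]
contact_force: [-0.2, -0.1, 0.3]
opening: 0.0553
grip_force: 0.0
ring
(array([0.4445, 0.0875]), np.float64(0.0328), np.float64(0.0), array([319., 167.]))
small
(array([0.4452, 0.0872]), np.float64(0.0195), np.float64(0.0001), array([319., 172.]))
side 1 0 0.0589
side -1 0 0.0589
side 1 1 0.059
side -1 1 0.0589
to cap [-16.04975969 261.7182265  -35.38352238]
```

View pics/w9.png

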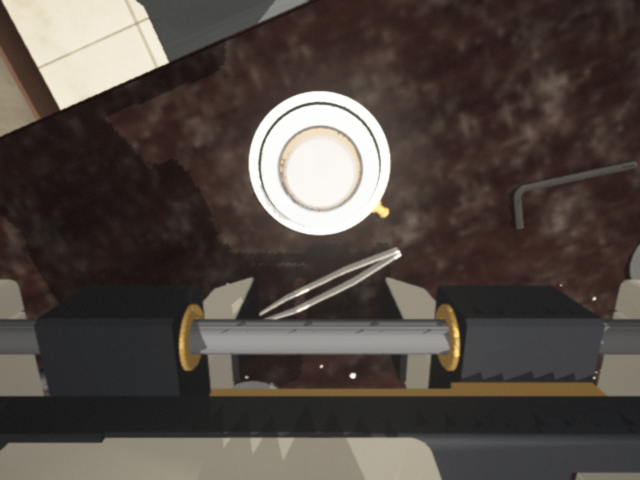

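The small stone sits in the mouth at (320,168), level on all sides, centre (0.4452, 0.0872). Off to the cap.

```bash
python3 -m crank '[[0.2,-10,35,-35,0],[0.2,-20,70,-35,0],[0.2,-30,105,-35,0],[0.2,-40,140,-35,0],[0.2,-50,175,-35,0],[0.2,-58,210,-35,0],[0.2,-61,245,-35,0],[0.2,-61,262,-35,0],[0.2,-61,262,-35,0],[0.2,-61,262,-35,0],[0.2,-61,262,-35,0]]'
python3 - <<'E'
from h import *
s=telemetry.observe()
c,im,d,P=wristfind(.014,save="pics/w10.png")
print("flange",*discs(c,P,.0135,tol=.003),"hub",*discs(c,P,.0335,tol=.003,amin=60),sep="\n");print(s["qpos"])
E
```

```text
time: 17.17
tool_pos: [0.646, 0.2897, 0.32]
tool_rot: [-3.14, -0.001, 2.774]
contact_force: [-0.0, -1.0, -0.3]
opening: 0.0547
grip_force: 0.0
flange
(array([0.6048, 0.3049]), np.float64(0.0297), np.float64(0.0001), array([318., 174.]))
(array([0.4497, 0.092 ]), np.float64(0.0424), np.float64(0.0008), array([ 6., 85.]))
(array([0.5474, 0.4663]), np.float64(0.087), np.float64(0.0048), array([515.,  39.]))
hub
(array([0.7765, 0.2694]), np.float64(0.0077), np.float64(0.0009), array([353., 386.]))
(array([0.7551, 0.4635]), np.float64(0.0258), np.float64(0.0011), array([572., 267.]))
(array([0.6048, 0.305 ]), np.float64(0.0128), np.float64(0.0001), array([318., 178.]))
[ 3.13481165e-01  7.51139094e-01  1.05250249e+00 -3.51983339e-04
  1.33987055e+00 -8.89730559e-01]
```

View pics/w10.png

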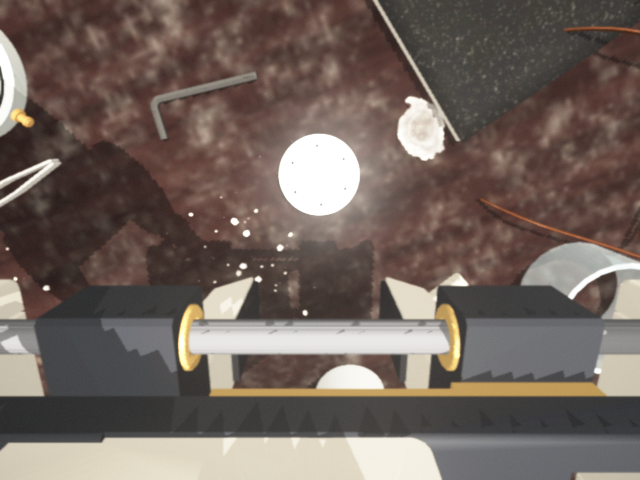

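The cap is at pixel (319,175). Flange fit (r 29.7 mm at 14 mm) and hub fit (r 12.8 mm at 34 mm) agree on (0.6048, 0.3050), and nothing is near the fingers. Descending in two stages.

```bash
python3 -m crank '[[0.2,22,-0.5,0,0],[0.2,44,-0.5,20,0],[0.2,44,-0.5,60,0],[0.2,44,-0.5,95,0],[0.2,44,-0.5,115,0],[0.2,44,-0.5,115,0],[0.2,44,-0.5,115,0]]'
python3 - <<'E'
from h import *
s=telemetry.observe();print("go",tool(np.array([.6048,.3050,.1955])-s["tool_pos"]))
E
```

```text
time: 17.8
tool_pos: [0.6053, 0.3044, 0.2053]
tool_rot: [-3.14, -0.001, 2.773]
contact_force: [1.0, -0.1, 0.9]
opening: 0.0552
grip_force: 0.0
go [0.66653234 0.37791129 9.84738405]
```

```bash
python3 -m crank '[[0.2,0.7,0.4,9.5,0],[0.2,0.7,0.4,9.5,0],[0.2,0.7,0.4,9.5,0],[-1,0.7,0.4,9.5,0],[-1,0.7,0.4,9.5,0],[-1,0.7,0.4,9.5,0],[-1,0.7,0.4,9.5,0],[-1,0.7,0.4,9.5,0],[-1,0.7,0.4,9.5,0]]' 40
python3 - <<'E'
from h import *
s=telemetry.observe();print("go",tool(np.array([.4452,.0872,s["tool_pos"][2]+.055])-s["tool_pos"]))
E
```

```text
time: 18.55
tool_pos: [0.605, 0.3061, 0.1962]
tool_rot: [3.141, 0.0, 2.774]
contact_force: [-0.4, -0.4, 1.1]
opening: 0.0246
grip_force: 40.0
go [  70.38847552 -261.66627735  -55.04750563]
```

```bash
python3 -m crank '[[-1,0,0,-12,0],[-1,0,0,-40,0],[-1,0,0,-70,0],[-1,0,0,-90,0],[-1,10,-35,-90,0],[-1,20,-70,-90,0],[-1,30,-105,-90,0],[-1,40,-140,-90,0],[-1,50,-175,-90,0],[-1,58,-205,-90,0],[-1,58,-205,-90,0],[-1,58,-205,-90,0]]'
python3 - <<'E'
from h import *
s=telemetry.observe();print("go",tool(np.array([.4452,.0872,.2512])-s["tool_pos"]))
E
```

```text
time: 19.55
tool_pos: [0.4767, 0.1347, 0.2871]
tool_rot: [3.141, 0.001, 2.772]
contact_force: [1.0, -0.1, -1.3]
opening: 0.0248
grip_force: 40.0
go [ 12.2070255  -55.67339386  35.81022964]
```

```bash
python3 -m crank '[[-1,4,-18,0,0],[-1,8,-38,0,0],[-1,12,-55.5,0,0],[-1,12,-55.5,0,0],[-1,12,-55.5,10,0],[-1,12,-55.5,18,0],[-1,12,-55.5,18,0],[-1,12,-55.5,18,0]]'
python3 - <<'E'
from h import *
s=telemetry.observe();print("go",tool(np.array([.4452,.0872,.2512])-s["tool_pos"]))
c,im,d,P=wristfind(.014,save="pics/w11.png")
im,d=vision.read_camera("side");cv2.imwrite("pics/s11.png",cv2.resize(np.ascontiguousarray(im[220:360,220:420,::-1]),None,fx=4,fy=4,interpolation=2))
E
```

```text
time: 20.22
tool_pos: [0.4464, 0.0887, 0.2677]
tool_rot: [-3.141, -0.001, 2.775]
contact_force: [-0.7, -0.2, -0.3]
opening: 0.025
grip_force: 40.0
go [ 0.52743919 -1.83705838 16.50778061]
```

View pics/s11.png

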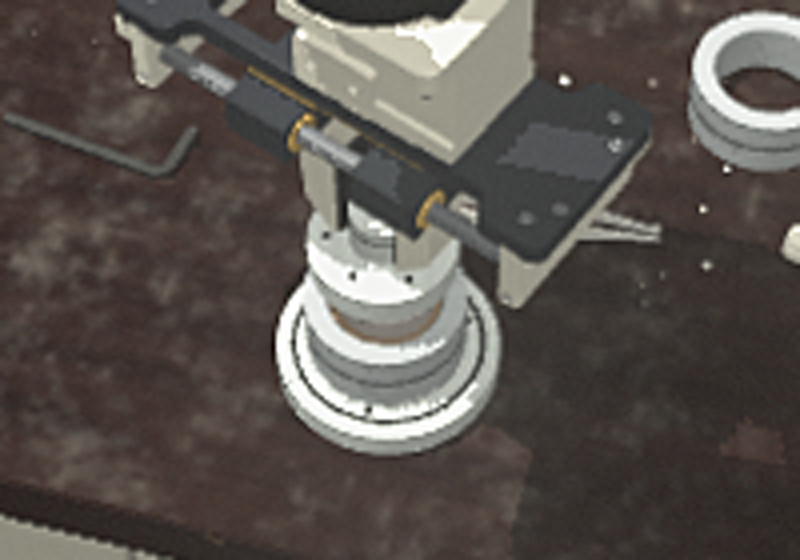

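The side view shows the held cap level over the small stone at crop (375,320), concentric with the ring. Lowering in steps.

```bash
python3 -m crank '[[-1,0.5,-1.4,5,0],[-1,0.5,-1.4,9,0],[-1,0.5,-1.4,12,0],[-1,0.5,-1.4,14,0],[-1,0.5,-1.4,15.5,0],[-1,0.5,-1.4,15.5,0]]'
```

```text
time: 20.82
tool_pos: [0.4449, 0.087, 0.2522]
tool_rot: [-3.141, -0.0, 2.774]
contact_force: [0.6, -0.3, -1.7]
opening: 0.0249
grip_force: 40.0
```

```bash
python3 -m crank '[[-1,0,0,0.7,0],[-1,0,0,1.4,0],[-1,0,0,1.6,0],[-1,0,0,1.6,0]]'
```

```text
time: 21.15
tool_pos: [0.4451, 0.087, 0.2511]
tool_rot: [3.141, 0.0, 2.774]
contact_force: [-0.7, -0.5, 0.9]
opening: 0.0251
grip_force: 40.0
```

```bash
python3 -m crank '[[-1,0,0,0.6,0],[-1,0,0,0.6,0],[-1,0,0,0.6,0]]'
```

```text
time: 21.4
tool_pos: [0.4451, 0.087, 0.2511]
tool_rot: [3.141, 0.001, 2.774]
contact_force: [-2.8, -0.3, 8.3]
opening: 0.0249
grip_force: 40.0
```

Firm seat at the expected height. Releasing, going straight up clear of the hub, and then checking.

```bash
python3 -m crank '[[0.1,0,0,0,0],[0.1,0,0,-0.5,0],[0.1,0,0,-0.5,0],[0.1,0,0,-0.5,0],[0.1,0,0,-20,0],[0.1,0,0,-55,0],[0.1,-25,0,-70,0],[0.1,-54,0,-70,0],[0.1,-54,0,-70,0],[0.1,-54,0,-70,0],[0.1,-54,0,-70,0]]'
python3 - <<'E'
from h import *
c,im,d,P=wristfind(.014,save="pics/w12.png")
print("rim",*discs(c,P,.0155,tol=.002),"ring",*discs(c,P,.0505,tol=.002),"flange",*discs(c,P,.0685,tol=.003),"hub",*discs(c,P,.0885,tol=.003,amin=60),sep="\n")
q=np.array([.4450,.0872]); D=np.hypot(P[...,0]-q[0],P[...,1]-q[1])
for ax in(0,1):
  for sgn in(1,-1):
    m=(D<.027)&(D>.02)&(sgn*(P[...,ax]-q[ax])>.012); print("flange side",sgn,ax,np.median(P[...,2][m]).round(4),m.sum())
im,d=vision.read_camera("side");cv2.imwrite("pics/s12.png",im[200:400,200:460,::-1].repeat(3,0).repeat(3,1))
E
```

```text
time: 22.32
tool_pos: [0.4947, 0.0677, 0.3195]
tool_rot: [-3.141, -0.002, 2.774]
contact_force: [-0.5, 0.4, 0.1]
opening: 0.0506
grip_force: 0.0
rim
(array([0.4448, 0.0869]), np.float64(0.0456), np.float64(0.0001), array([319., 160.]))
ring
(array([0.4435, 0.0878]), np.float64(0.0318), np.float64(0.0002), array([320., 125.]))
flange
(array([0.4455, 0.087 ]), np.float64(0.0297), np.float64(0.0001), array([319., 168.]))
hub
(array([0.4455, 0.0871]), np.float64(0.0128), np.float64(0.0001), array([319., 172.]))
flange side 1 0 0.2217 3909
flange side -1 0 0.0679 1003
flange side 1 1 0.068 965
flange side -1 1 0.219 1946
```

View pics/s12.png

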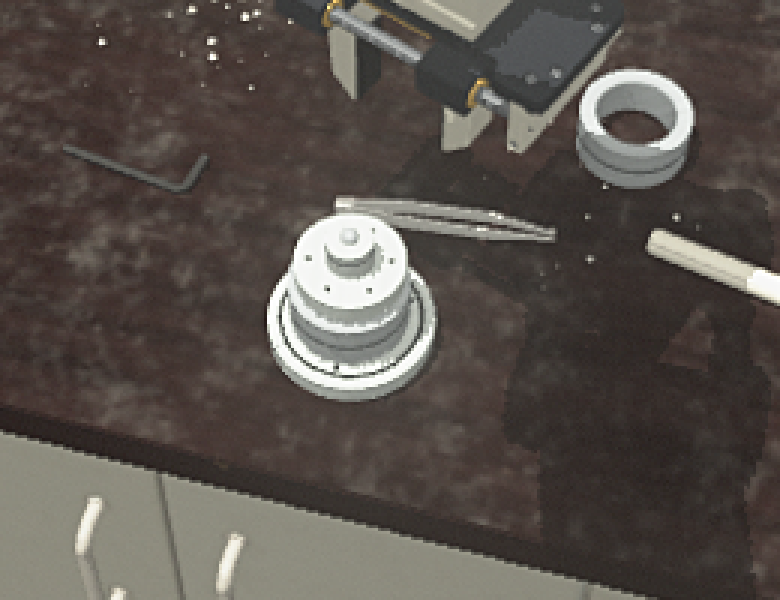

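The finished stack stands at crop (350,290), with the spare ring untouched at (635,130). Flange and hub fits share one centre at the seated heights, so the cap is level, and the gripper is well clear.

```bash
python3 -c "
from cell import ticket
print(ticket.hand_in())"
```

```text
the job is handed in; nothing more can be done
None
```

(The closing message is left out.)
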